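# Wind down the oyster clamp with its loose crank

## Task

Fit the loose crank onto the square end of the clamp's screw until it sits fully down, and wind it clockwise until the rubber foot grips the oyster firmly, stopping well before the shell cracks. Then lift the crank off, leaving the oyster clamped tight, and lay it flat, knob up, on the counter well clear of the clamp. Never force the crank on, and leave the other oysters, the knife and the bowl alone.

Things in the scene. Friction and masses are not known exactly. Their poses are not given: they have to be found in the camera images.
- clamp: Steel screw clamp bolted to the counter: base plate 130 x 160 mm, two round columns 58 mm either side (y) of the screw, bridge 40 x 146 mm with its top 146 mm above the counter, nut on it to 154 mm. Origin: centre of the base's underside, under the upright screw's axis; z up.
- square_end (a point): Middle of the top of the screw's square end: 14 mm square, 26 mm tall (top 3 mm tapered), standing on a round shoulder 26 mm across on which the crank comes to rest. Its x and y axes are square to the flats, z up. 223 to 232 mm above the counter at the start; turns with the screw and sinks 16 mm per turn.
- spindle: The screw. Clockwise seen from above lowers the foot. A tight nut holds it wherever it is left. Turning it freely takes about 6 N at the crank's knob, and 0.042 N more per N of clamping: 8 N when just firm, 14 N when the shell cracks. With the knob held still between strokes about 2 N stay when free, 3 to 4 N more at 80 to 100 N of clamping.
- foot: Steel cup at the screw's lower end, 44 mm across, with a rubber buffer 37 mm across; moves up and down with the screw without turning. Origin: centre of the rubber's underside when unloaded (the pose does not show its squeeze). 22 to 36 mm above the shell at the start. The rubber gives way 1 mm per 20 N.
- crank_hub (a point): Loose crank, lying flat at the start: centre of its square hub (32 x 32 x 34 mm, half-way up). Through the hub, upright, goes a square hole of 15.6 mm, bevelled at the underside, with sides parallel to the hub's. x points along the arm (22 mm wide, 12 mm thick, flush with the underside) to the knob; z up. On the shoulder its centre is 9 mm below square_end.
- crank: The whole crank, steel, about 0.35 kg. Origin: centre of the hub's underside, 17 mm below its centre; same axes.
- knob_mid (a point): Middle of the crank's upright black knob, a 23 mm thick, 50 mm tall cylinder that spins freely on its pin; 60 mm along the arm from the hub's axis, 40 mm above the crank's underside (so it spans 15 to 65 mm).
- oyster: The oyster in the clamp, lying in a shallow cradle on a rubber mat 20 mm above the counter. About 104 x 66 mm and 38 mm thick at its crown, but rough and domed, so that where the foot meets it is only known to some 3 mm. Origin: centre of its underside. It is held firmly from 50 N of clamping; the shell cracks at 200 N.
- oyster_b_center (a point): Second oyster, 98 x 70 x 36 mm, its centre; lies on the blue board (15 mm thick). To be left alone.
- oyster_c_center (a point): Third oyster, 110 x 64 x 34 mm, its centre; lies on the blue board. To be left alone.
- knife_center (a point): Oyster knife, wooden handle 84 mm, blade 64 mm along +x, lies on the blue board; point inside the handle, 12 mm up. To be left alone.
- bowl_center (a point): Steel bowl, 110 mm across, 50 mm high, on the counter; its centre, half-way up. To be left alone.
Mind the look-alikes: they are no part of the job. Of the things that look like the clamp, the middle-sized one is meant. Leave any green or pink look-alike of the crank alone.

How it is judged:
By the outcome, as a careful person would: the job done as asked, in the order asked, and still so for the second after the job is handed in, with the robot touching nothing.
It also fails if it takes over 72 s, if anything falls off the work surface, if the arm or the gripper's body presses on something with over 40 N, if the wrist force passes 120 N, or if a joint passes its speed limit or range.

## Robot

A 6-joint arm with a two-finger parallel gripper is mounted at the origin on the work surface. World frame = base frame: x ahead of the robot, y to its left, z up, the work surface at z = 0. Lengths are in m, angles in rad, forces in N, time in s.
With the tool pointing down it reaches from about 0.35 to 0.85 m from the base axis. Payload 8.1 kg.
Tool frame: the origin (TCP) lies at the very end of the fingers, on their centre line; the grasp point (between the pads) lies 19 mm behind it; x points along the fingers, y is the direction in which the jaws open and shut, and the axes are right-handed (so a half turn about x gives the same grasp; the last joint's range is limited). The gripper opens to 93 mm and grips with 3 to 60 N. Pads are 15 mm wide; open, the fingers measure 128 mm over their backs; the gripper's body (75 mm by 188 mm) begins 65 mm behind the grasp point.
Start: joints at [-1.297, 0.13, 1.488, -0, 1.523, -0.085], TCP at [0.211, -0.562, 0.219] pointing down, gripper open.
Joint ranges: [-2.96, 2.96], [-0.89, 2.26], [0.02, 2.5], [-1.34, 4.48], [0, 2.73], [-2.66, 2.66]. Speed limits (rad/s): [2.39, 2.39, 2.79, 3.14, 3.14, 3.14].

## Interface

Orientations are given as a rotation vector (axis times angle).
In Python, from plant import * gives the robot as it stands. The module is installed in compiled form; this text tells all that it offers.
- The arm moves only by the tool apply_moves, never from a script. Its argument "series" is a list of rows, each an object with "jaw": the gripper's target within -1 to 1 (shut at 1, half-way at 0, fully open at -1); "linear": the shift along the tool's x, y, z normalised to -1 to 1, where 1 is 0.6 m, a list of three; "roll": the turn about the tool's x normalised to -1 to 1, where 1 is 30 degrees. A call has 1 to 20 rows; each row is the pose to reach, as a shift and turn from the pose measured when the call began, along the tool's axes at that moment; what a row does not reach only later rows make up. A row lasts 1/8 s, in which the tool goes at most 62.5 mm and 10.7 degrees, less where a joint would pass 70% of its speed; a pose out of reach is approached as far as the arm can. A call with a number of a shift or a turn outside -1 to 1 is refused whole. A call with a gripper value outside its range is refused whole. The fingers move at their own pace and stop on an object; "force" is the grip in N (left out, the last holds). Time passes only in rows, so rows that repeat a pose let the fingers close. It gives the time, the measured TCP pose, the force and the opening at its end, in the units of the state.
- read_state(): the state, without advancing time (a new reading comes with each control period).
- read_camera(name): name is "side" or "top" or "wrist"; returns a dict with "pixels" (420x560x3 uint8, blue, green, red), "intrinsics" (3x3 intrinsics, pixels), "rvec" (rotation vector, rad) and "tvec" (3), from world to camera coordinates, as OpenCV has them; the wrist camera has in their place "tool_from_camera" (4x4, takes a point from camera to tool coordinates, whose origin is the TCP and whose axes are the tool frame's). Camera axes: x right, y down, z forward; pixel columns grow to the right and rows downward; lengths in m; the calibration is good to about 2 mm. The wrist camera is an equidistant fisheye: a pixel r from the principal point sees the ray r / f radians off the axis. A picture is of the moment at which its call begins: read the wrist's pose just before it. There is no depth.
- close_job(): hands the job in, once; it reports no verdict.
The state is a dict: "t": time; "q": joint angles; "dq": joint speeds; "joint_torque": joint torques, N m; "tool_pos": TCP position; "orientation": TCP orientation; "force": force on the tool from outside, world axes, zero at the start; "wrist_torque": the same for the moment, N m; "opening": finger opening in m.
Only numpy, scipy, OpenCV 4.12 (cv2) and the standard library are available. Lean on these libraries where they do the work, as an engineer would, in place of code of your own. Each camera call takes 0.05 s, during which the arm holds its last target. There are 200 camera calls.

## Working session

There is one attempt and no reset: what is moved stays moved. The work goes in short steps, Python scripts to look and compute and a tool call to move; the robot and the scene stay as the last step left them, time stands still between calls to the robot, and variables do not carry over. Pictures are saved under pics/ and viewed, about 8 in all and at most 12, crops included, and the job is handed in when it is done.

Besides the shell and the picture viewer there is one more tool, called after ">>>" as name(argument=value, ...) on one line, values as JSON. apply_moves: Moves the arm, as the interface text tells. Its arguments: {"type":"object","properties":{"series":{"type":"array"},"force":{"type":"number"}},"required":["series"]}

```bash
mkdir -p pics; cat > h.py <<'E'
import numpy as np, cv2
from plant import *
from scipy.spatial.transform import Rotation as R
def ray(cam,uv):
    K=np.array(cam['intrinsics']); M=cv2.Rodrigues(np.array(cam['rvec'],float))[0]; t=np.array(cam['tvec'],float).ravel()
    d=np.linalg.inv(K)@np.array([uv[0],uv[1],1.]); return -M.T@t, M.T@d
def onz(cam,uv,z):
    o,d=ray(cam,uv); return o+d*(z-o[2])/d[2]
def proj(cam,P):
    return cv2.projectPoints(np.array(P,float).reshape(-1,1,3),np.array(cam['rvec'],float),np.array(cam['tvec'],float),np.array(cam['intrinsics'],float),None)[0].reshape(-1,2)
def wray(cam,st,uv):
    K=np.array(cam['intrinsics']); x=(uv[0]-K[0,2])/K[0,0]; y=(uv[1]-K[1,2])/K[1,1]; r=np.hypot(x,y)+1e-12
    d=np.array([np.sin(r)*x/r,np.sin(r)*y/r,np.cos(r)]); T=np.array(cam['tool_from_camera']); Rw=R.from_rotvec(st['orientation']).as_matrix()
    return Rw@T[:3,3]+np.array(st['tool_pos']), Rw@T[:3,:3]@d
def wonz(cam,st,uv,z):
    o,d=wray(cam,st,uv); return o+d*(z-o[2])/d[2]
def wproj(cam,st,P):
    K=np.array(cam['intrinsics']); T=np.array(cam['tool_from_camera']); Rw=R.from_rotvec(st['orientation']).as_matrix()
    out=[]
    for p in np.atleast_2d(P):
        c=T[:3,:3].T@(Rw.T@(p-np.array(st['tool_pos']))-T[:3,3]); th=np.arctan2(np.hypot(c[0],c[1]),c[2]); n=np.hypot(c[0],c[1])+1e-12
        out.append([K[0,2]+K[0,0]*th*c[0]/n,K[1,2]+K[1,1]*th*c[1]/n])
    return np.array(out)
E
python3 - <<'E'
from h import *
s=read_state(); print({k:np.round(v,3) for k,v in s.items()}); print(np.round(R.from_rotvec(s['orientation']).as_matrix(),3))
for n in('top','side','wrist'):
    c=read_camera(n); cv2.imwrite(f'pics/{n}0.png',c['pixels']); np.save(f'{n}0.npy',c,allow_pickle=True)
    print(n,np.round(c['intrinsics'],1).tolist())
    if n!='wrist': print(ray(c,(280,210)))
    else: print(np.round(c['tool_from_camera'],3))
E
```

```text
{'t': np.float64(0.0), 'q': array([-1.297,  0.131,  1.489, -0.   ,  1.523, -0.085]), 'dq': array([-0.002,  0.   , -0.001,  0.   , -0.   , -0.   ]), 'joint_torque': array([-2.0000e-03, -5.5985e+01, -4.9176e+01,  7.7000e-02,  3.6000e-02,
       -0.0000e+00]), 'tool_pos': array([ 0.211, -0.561,  0.218]), 'orientation': array([ 2.027,  0.369, -2.027]), 'force': array([-0.843, -0.093, -0.114]), 'wrist_torque': array([ 0.006, -0.009,  0.016]), 'opening': np.float64(0.093)}
[[-0.     0.351 -0.936]
 [ 0.002 -0.936 -0.351]
 [-1.    -0.002 -0.   ]]
top [[465.1, 0.0, 279.8], [0.0, 465.1, 202.7], [0.0, 0.0, 1.0]]
(array([0.32381979, 0.0215929 , 1.25574464]), array([ 0.16759641,  0.01986041, -0.98577929]))
side [[498.2, 0.0, 278.5], [0.0, 498.2, 208.1], [0.0, 0.0, 1.0]]
(array([0.08584005, 0.75525048, 0.90209051]), array([ 0.39549435, -0.64858908, -0.65033811]))
wrist [[325.2, 0.0, 282.7], [0.0, 325.2, 207.3], [0.0, 0.0, 1.0]]
[[ 0.    -0.281  0.96  -0.166]
 [ 1.     0.001 -0.     0.001]
 [-0.     0.96   0.281 -0.078]
 [ 0.     0.     0.     1.   ]]
```

View pics/top0.png

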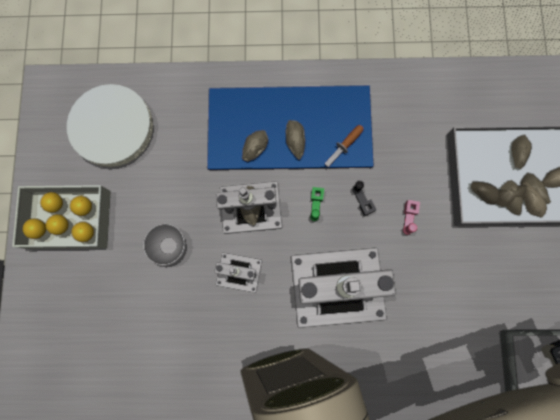

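View pics/side0.png

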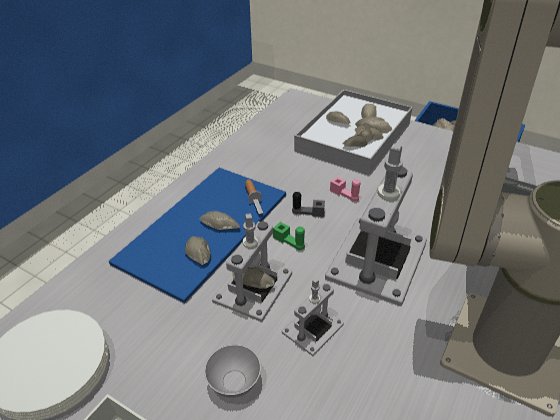

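Top view: look-alike clamps at (250,207) holding an oyster, (239,272) small and empty, and (340,288) large and empty. The middle-sized one, at (250,207), is meant. Cranks: green (317,203), pink (411,216), grey/black (364,198). The grey one is meant. I'll confirm this in an enlarged crop.

```bash
python3 - <<'E'
from h import *
a=np.load('top0.npy',allow_pickle=True).item()['pixels'];b=np.load('side0.npy',allow_pickle=True).item()['pixels']
A=cv2.resize(a[170:245,205:395],None,fx=4,fy=4,interpolation=cv2.INTER_CUBIC)
B=cv2.resize(b[180:320,205:335],None,fx=2.1,fy=2.1,interpolation=cv2.INTER_CUBIC)
o=np.zeros((A.shape[0]+B.shape[0],760,3),np.uint8);o[:A.shape[0],:A.shape[1]]=A;o[A.shape[0]:,:B.shape[1]]=B
cv2.imwrite('pics/crop.png',o);print(o.shape,A.shape)
E
```

```text
(594, 760, 3) (300, 760, 3)
```

View pics/crop.png

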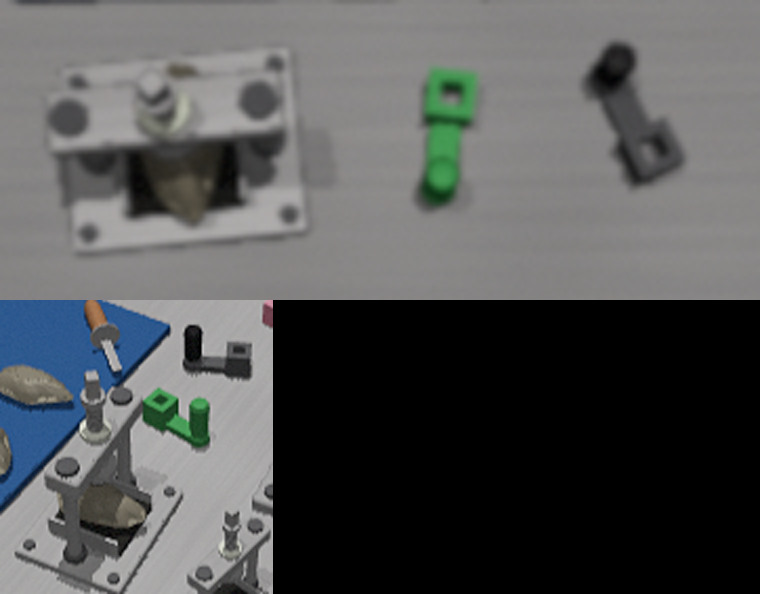

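The crop confirms it: the grey crank has its hub at crop (652,145) and black knob at (618,60). The clamp with the oyster has its square end at crop (152,84).

```bash
python3 - <<'E'
from h import *
t=np.load('top0.npy',allow_pickle=True).item();s=np.load('side0.npy',allow_pickle=True).item()
f=lambda x,y:(205+x/4-.4,170+y/4-.4)
hub=onz(t,f(652,145),.034);kn=onz(t,f(618,60),.065);print('hub',hub,'knob',kn,np.linalg.norm((hub-kn)[:2]),np.degrees(np.arctan2(*(kn-hub)[[1,0]])))
# side check hub top (238,350), knob top(193,328)
g=lambda x,y:(205+x/2.1,180+(y-300)/2.1)
print('side',onz(s,g(238,349),.034),onz(s,g(193,330),.065))
b=[onz(t,f(*p),.014) for p in((77,82),(276,65),(290,214),(89,233))];print(np.round(b,4),np.mean(b,0))
e=b[0]-b[1];print('yaw',np.degrees(np.arctan2(e[1],e[0]))-90)
o1,d1=ray(t,f(152,82));o2,d2=ray(s,g(92,375))
A=np.c_[d1,-d2];x=np.linalg.lstsq(A,o2-o1,rcond=None)[0];print('sq',o1+d1*x[0],o2+d2*x[1])
for c in((70,117),(260,100)):print('col',onz(t,f(*c),.15))
E
```

```text
hub [ 0.54026138 -0.18674144  0.034     ] knob [ 0.59140527 -0.16165435  0.065     ] 0.05696542810724161 26.12886518970423
side [ 0.53817616 -0.18712086  0.034     ] [ 0.58912231 -0.15808115  0.065     ]
[[0.5918 0.1999 0.014 ]
 [0.6021 0.0637 0.014 ]
 [0.4992 0.0547 0.014 ]
 [0.4876 0.1903 0.014 ]] [0.54519369 0.12713052 0.014     ]
yaw 4.32803513616831
sq [0.54605942 0.12709049 0.22365601] [0.54493234 0.12658521 0.22336167]
col [0.54076393 0.18434166 0.15      ]
col [0.54999359 0.06885862 0.15      ]
```

>>> apply_moves(series=[{"jaw":-1,"linear":[0.03,-0.06,-0.1],"roll":-0.1},{"jaw":-1,"linear":[0.05,-0.13,-0.2],"roll":-0.25},{"jaw":-1,"linear":[0.07,-0.19,-0.3],"roll":-0.25},{"jaw":-1,"linear":[0.09,-0.25,-0.4],"roll":-0.25},{"jaw":-1,"linear":[0.11,-0.3,-0.5],"roll":-0.25},{"jaw":-1,"linear":[0.12,-0.35,-0.6],"roll":-0.25},{"jaw":-1,"linear":[0.12,-0.39,-0.69],"roll":-0.25},{"jaw":-1,"linear":[0.12,-0.392,-0.73],"roll":-0.25},{"jaw":-1,"linear":[0.12,-0.392,-0.73],"roll":-0.25},{"jaw":-1,"linear":[0.12,-0.392,-0.73],"roll":-0.25}])

```text
t: 1.4
tool_pos: [0.5378, -0.1869, 0.1457]
orientation: [1.946, 0.49, -1.949]
force: [-0.5, -0.9, -0.6]
opening: 0.0931
```

```bash
cat > snap.py <<'E'
import sys; from h import *
n=sys.argv[1]; s=read_state(); c=read_camera('wrist'); c['st']=s; np.save(n+'.npy',c,allow_pickle=True)
cv2.imwrite(f'pics/{n}.png',c['pixels']); M=R.from_rotvec(s['orientation']).as_matrix()
print(s['t'],np.round(s['tool_pos'],4),np.round(M,4).tolist(),np.round(s['q'],2),np.round(s['force'],2),s['opening'])
E
python3 snap.py w1
```

```text
1.4 [ 0.5378 -0.1869  0.1457] [[-0.0015, 0.4716, -0.8818], [0.0014, -0.8818, -0.4716], [-1.0, -0.002, 0.0007]] [-0.42  0.1   1.66  0.    1.39  0.65] [-0.53 -0.86 -0.57] 0.09306168889947547
```

View pics/w1.png

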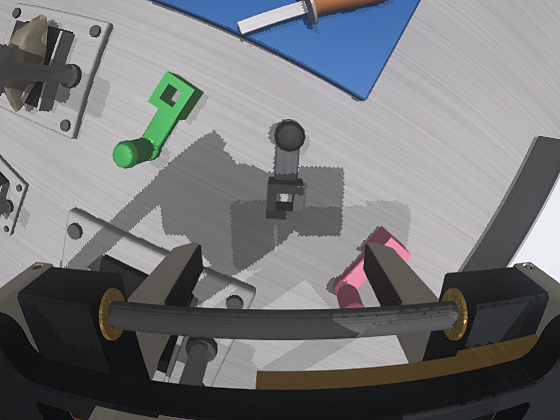

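The wrist view shows the grey crank with its hub hole near (285,198) and knob top near (289,134), arm almost along the tool -z axis.

```bash
python3 - <<'E'
from h import *
c=np.load('w1.npy',allow_pickle=True).item();s=c['st'];M=R.from_rotvec(s['orientation']).as_matrix()
h=wonz(c,s,(285,197.5),.034);k=wonz(c,s,(289,134),.065)
print(h,k,np.linalg.norm((k-h)[:2]),np.degrees(np.arctan2(*(k-h)[[1,0]])))
print('tool',M.T@(h-s['tool_pos']),M.T@(k-s['tool_pos']), wproj(c,s,[[.54,-.187,.034]]))
g=cv2.cvtColor(c['pixels'],6)
o=cv2.resize(g[115:225,230:340],None,fx=5,fy=5,interpolation=cv2.INTER_CUBIC);o=cv2.convertScaleAbs(o,alpha=1.6)
cv2.imwrite('pics/w1c.png',o)
E
```

```text
[ 0.54369684 -0.18649877  0.034     ] [ 0.59578675 -0.16177828  0.065     ] 0.05765814011642401 25.387774787966706
tool [ 0.11169991  0.00259312 -0.00544301] [ 0.08065466  0.00529559 -0.06301341] [[283.5195181  201.32385737]]
```

View pics/w1c.png

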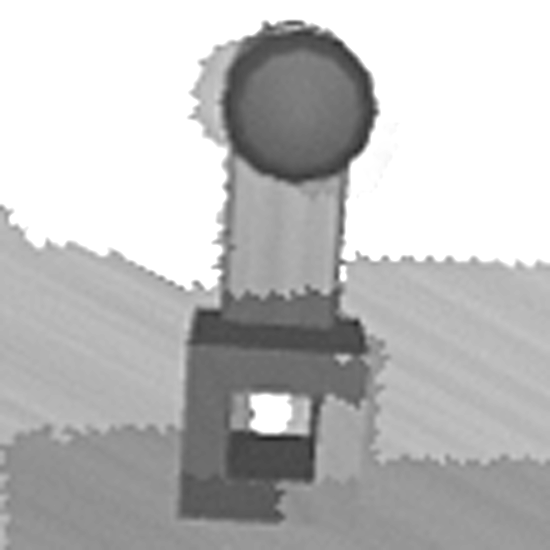

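>>> apply_moves(series=[{"jaw":-1,"linear":[0.08,0.003,-0.004],"roll":0.07},{"jaw":-1,"linear":[0.16,0.003,-0.004],"roll":0.07},{"jaw":-0.5,"linear":[0.21,0.003,-0.004],"roll":0.07},{"jaw":0,"linear":[0.232,0.003,-0.004],"roll":0.07},{"jaw":0.1,"linear":[0.232,0.003,-0.004],"roll":0.07},{"jaw":1,"linear":[0.232,0.003,-0.004],"roll":0.07},{"jaw":1,"linear":[0.232,0.003,-0.004],"roll":0.07},{"jaw":1,"linear":[0.232,0.003,-0.004],"roll":0.07},{"jaw":1,"linear":[0.232,0.003,-0.004],"roll":0.07}], force=40)

```text
t: 2.58
tool_pos: [0.5406, -0.188, 0.0073]
orientation: [1.97, 0.455, -1.971]
force: [-1.5, -0.0, 4.7]
opening: 0.0316
```

>>> apply_moves(series=[{"jaw":1,"linear":[-0.04,0,0],"roll":0},{"jaw":1,"linear":[-0.13,0,0],"roll":0},{"jaw":1,"linear":[-0.22,0,0],"roll":0},{"jaw":1,"linear":[-0.31,0,0],"roll":0},{"jaw":1,"linear":[-0.4,0,0],"roll":0},{"jaw":1,"linear":[-0.46,-0.04,-0.01],"roll":0},{"jaw":1,"linear":[-0.46,-0.12,-0.02],"roll":0},{"jaw":1,"linear":[-0.46,-0.2,-0.03],"roll":0},{"jaw":1,"linear":[-0.46,-0.28,-0.04],"roll":0},{"jaw":1,"linear":[-0.46,-0.36,-0.06],"roll":0},{"jaw":1,"linear":[-0.46,-0.42,-0.07],"roll":0},{"jaw":1,"linear":[-0.46,-0.46,-0.07],"roll":0},{"jaw":1,"linear":[-0.46,-0.468,-0.07],"roll":0},{"jaw":1,"linear":[-0.46,-0.468,-0.07],"roll":0},{"jaw":1,"linear":[-0.46,-0.468,-0.07],"roll":0}])

```text
t: 4.45
tool_pos: [0.4558, 0.0818, 0.2835]
orientation: [1.97, 0.454, -1.971]
force: [-0.5, -0.4, -3.0]
opening: 0.032
```

```bash
python3 snap.py w2; python3 - <<'E'
from h import *
c=np.load('w2.npy',allow_pickle=True).item();s=c['st']
print(wproj(c,s,[[.545,.127,.224],[.545,.127,.198]]))
E
```

```text
4.45 [0.4558 0.0818 0.2835] [[-0.0009, 0.437, -0.8994], [0.0007, -0.8994, -0.437], [-1.0, -0.001, 0.0005]] [ 0.07 -0.26  1.75  0.    1.66  1.18] [-0.48 -0.39 -3.02] 0.031963210889444565
[[279.50067713  82.47986461]
 [279.88056105  85.78630712]]
```

View pics/w2.png

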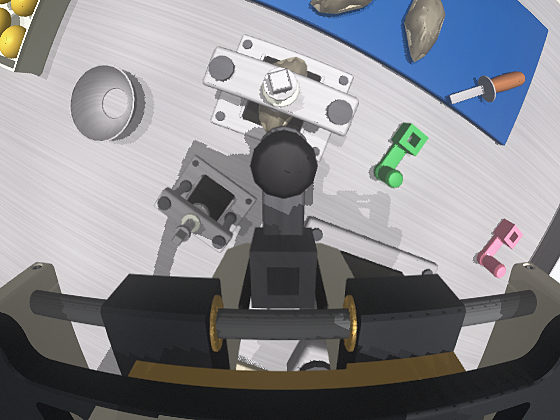

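The wrist view shows the square end at about (281,80), the held knob at (284,163) and the hub hole at (278,280). I'll enlarge the square and the hub.

```bash
python3 - <<'E'
from h import *
c=np.load('w2.npy',allow_pickle=True).item();p=c['pixels']
A=cv2.resize(p[45:115,246:316],(560,560),interpolation=cv2.INTER_CUBIC)
B=cv2.convertScaleAbs(cv2.resize(p[225:315,263-25:263+45],(240,309),interpolation=cv2.INTER_CUBIC),alpha=3)
o=np.zeros((560,800,3),np.uint8);o[:,:560]=A;o[:309,560:]=B;cv2.imwrite('pics/w2c.png',o)
E
```

```text
(no output)
```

View pics/w2c.png

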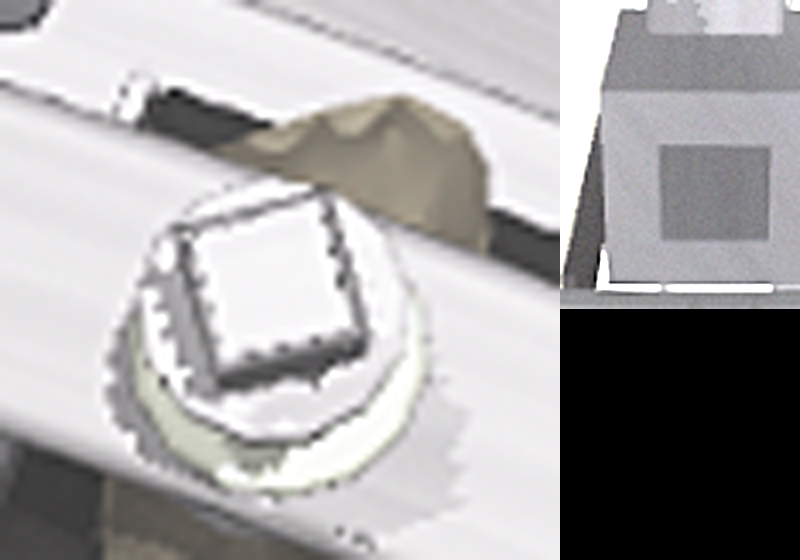

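```bash
python3 - <<'E'
from h import *
c=np.load('w2.npy',allow_pickle=True).item();s=c['st'];M=R.from_rotvec(s['orientation']).as_matrix()
q=[(190,237),(318,197),(362,330),(218,362)]
for z in(.224,.229):
    P=np.array([M.T@(wonz(c,s,(246+x/8-.4,45+y/8-.4),z)-s['tool_pos']) for x,y in q])
    e=[np.roll(P,-1,0)[i]-P[i] for i in range(4)]
    print(z,'ctr tool',P.mean(0),'world',M@P.mean(0)+s['tool_pos'],'sides',[round(np.linalg.norm(v)*1e3,1) for v in e],[round(np.degrees(np.arctan2(v[2],v[1]))%90,1) for v in e])
zt=s['tool_pos'][2]+.0267
H=np.array([M.T@(wonz(c,s,u,zt)-s['tool_pos']) for u in((267,267),(299.3,267),(299.3,294.8),(267,294.8))]);print('hole',H,H.mean(0))
k=M.T@(wonz(c,s,(284,163),s['tool_pos'][2]+.0577)-s['tool_pos']);print('knob',k)
E
```

```text
0.224 ctr tool [ 0.05940969 -0.00154171 -0.10197338] world [0.54675685 0.12778138 0.224     ] sides [np.float64(11.4), np.float64(12.2), np.float64(12.5), np.float64(11.2)] [np.float64(72.2), np.float64(72.2), np.float64(77.2), np.float64(77.8)]
0.229 ctr tool [ 0.05440993 -0.00149283 -0.10143233] world [0.54629625 0.12749758 0.229     ] sides [np.float64(11.2), np.float64(12.0), np.float64(12.3), np.float64(11.0)] [np.float64(72.2), np.float64(72.2), np.float64(77.2), np.float64(77.8)]
hole [[-0.02669702 -0.00685095 -0.00726255]
 [-0.0267127   0.00855445 -0.00727682]
 [-0.02670448  0.00889693  0.00838542]
 [-0.02668813 -0.00716251  0.00840113]] [-0.02670059  0.00085948  0.00056179]
knob [-0.05773474  0.00106167 -0.06146714]
```

>>> apply_moves(series=[{"jaw":1,"linear":[0,-0.001,-0.04],"roll":-0.2},{"jaw":1,"linear":[0,-0.002,-0.1],"roll":-0.5},{"jaw":1,"linear":[0,-0.004,-0.15],"roll":-0.5},{"jaw":1,"linear":[0.03,-0.004,-0.171],"roll":-0.5},{"jaw":1,"linear":[0.06,-0.004,-0.171],"roll":-0.5},{"jaw":1,"linear":[0.06,-0.004,-0.171],"roll":-0.5},{"jaw":1,"linear":[0.06,-0.004,-0.171],"roll":-0.5}])

```text
t: 5.38
tool_pos: [0.5464, 0.1283, 0.2475]
orientation: [1.806, 0.674, -1.808]
force: [-1.0, -0.1, -2.4]
opening: 0.0317
```

```bash
python3 - <<'E'
from h import *
s=read_state();print(s['tool_pos'],s['force'],np.degrees(s['q'][5]))
M=R.from_rotvec(s['orientation']).as_matrix();print(np.round(M,4)); print('hub',s['tool_pos']+M@[-.01,.0009,.0006])
a=read_camera('side');t=read_camera('top')
np.save('side1.npy',a,allow_pickle=True)
A=cv2.resize(a['pixels'][180:280,200:300],(560,560),interpolation=cv2.INTER_CUBIC)
cv2.imwrite('pics/s1.png',A)
E
```

```text
[0.54642983 0.12832971 0.24754251] [-1.04809629 -0.12891727 -2.36415579] 57.07801880357567
[[-1.100e-03  6.544e-01 -7.562e-01]
 [ 7.000e-04 -7.562e-01 -6.544e-01]
 [-1.000e+00 -1.200e-03  4.000e-04]]
hub [0.54657637 0.12724997 0.25754164]
```

View pics/s1.png

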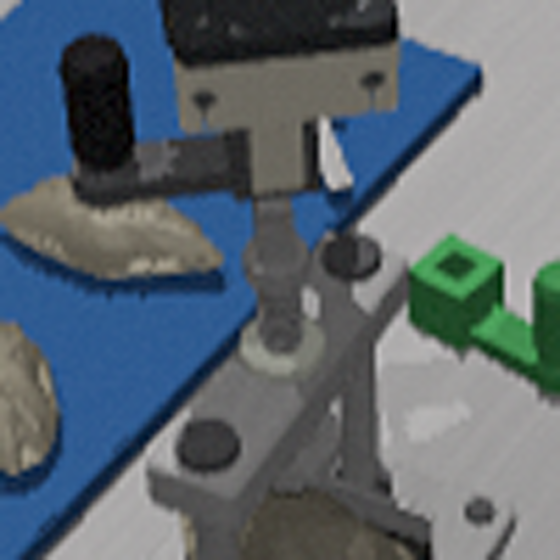

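The side view shows the hub centred just above the square end, with nothing touching. I'll lower it gently and watch the force.

>>> apply_moves(series=[{"jaw":1,"linear":[0.01,0,0],"roll":0},{"jaw":1,"linear":[0.018,0,0],"roll":0},{"jaw":1,"linear":[0.023,0,0],"roll":0},{"jaw":1,"linear":[0.027,0,0],"roll":0},{"jaw":1,"linear":[0.03,0,0],"roll":0}])

```text
t: 6.1
tool_pos: [0.5471, 0.1286, 0.2303]
orientation: [1.808, 0.674, -1.806]
force: [0.2, -0.6, -3.0]
opening: 0.032
```

>>> apply_moves(series=[{"jaw":1,"linear":[0.004,0,0],"roll":0},{"jaw":1,"linear":[0.008,0,0],"roll":0},{"jaw":1,"linear":[0.012,0,0],"roll":0}])

```text
t: 6.48
tool_pos: [0.5471, 0.1286, 0.2229]
orientation: [1.808, 0.674, -1.806]
force: [-0.9, -0.1, -1.6]
opening: 0.0322
```

>>> apply_moves(series=[{"jaw":1,"linear":[0.004,0,0],"roll":0},{"jaw":1,"linear":[0.008,0,0],"roll":0},{"jaw":1,"linear":[0.012,0,0],"roll":0}])

```text
t: 6.85
tool_pos: [0.5471, 0.1286, 0.2155]
orientation: [1.808, 0.674, -1.806]
force: [0.7, 1.0, -1.9]
opening: 0.0319
```

>>> apply_moves(series=[{"jaw":1,"linear":[0.004,0,0],"roll":0},{"jaw":1,"linear":[0.007,0,0],"roll":0},{"jaw":1,"linear":[0.01,0,0],"roll":0}])

```text
t: 7.22
tool_pos: [0.5471, 0.1286, 0.2094]
orientation: [1.808, 0.674, -1.806]
force: [-0.3, 0.3, -3.1]
opening: 0.0317
```

>>> apply_moves(series=[{"jaw":1,"linear":[0.003,0,0],"roll":0},{"jaw":1,"linear":[0.005,0,0],"roll":0},{"jaw":1,"linear":[0.007,0,0],"roll":0}])

```text
t: 7.6
tool_pos: [0.5474, 0.1287, 0.2068]
orientation: [1.809, 0.674, -1.805]
force: [-5.8, -1.4, 10.7]
opening: 0.0319
```

The descent stopped at underside z≈0.200, which puts the square top at 0.226. That agrees with the measured square height, so the crank is seated. I'll release it and go to the knob.

>>> apply_moves(series=[{"jaw":0,"linear":[0,0,0],"roll":0},{"jaw":-0.6,"linear":[-0.002,0,0],"roll":0},{"jaw":-0.6,"linear":[-0.015,0,0],"roll":0},{"jaw":-0.6,"linear":[-0.033,0,-0.04],"roll":0},{"jaw":-0.6,"linear":[-0.033,0,-0.08],"roll":0},{"jaw":0,"linear":[-0.033,0,-0.1],"roll":0},{"jaw":0.1,"linear":[-0.033,0,-0.1],"roll":0}])

```text
t: 8.48
tool_pos: [0.5928, 0.1681, 0.2264]
orientation: [1.808, 0.675, -1.805]
force: [-1.0, -0.2, -0.0]
opening: 0.0589
```

```bash
python3 snap.py w3; python3 - <<'E'
from h import *
c=np.load('w3.npy',allow_pickle=True).item()
a=read_camera('side');
A=cv2.resize(a['pixels'][160:280,180:320],(490,420),interpolation=cv2.INTER_CUBIC)
B=cv2.convertScaleAbs(c['pixels'][160:400,200:400],alpha=1.5);o=np.zeros((420,700,3),np.uint8);o[:,:490]=A;o[:240,490:690]=B
cv2.imwrite('pics/s2.png',o)
E
```

```text
8.475 [0.5928 0.1681 0.2264] [[0.001, 0.655, -0.7556], [0.0009, -0.7556, -0.655], [-1.0, 0.0, -0.0014]] [0.19 0.17 1.43 0.   1.54 1.05] [-1.05 -0.22 -0.03] 0.05888244909313356
```

View pics/s2.png

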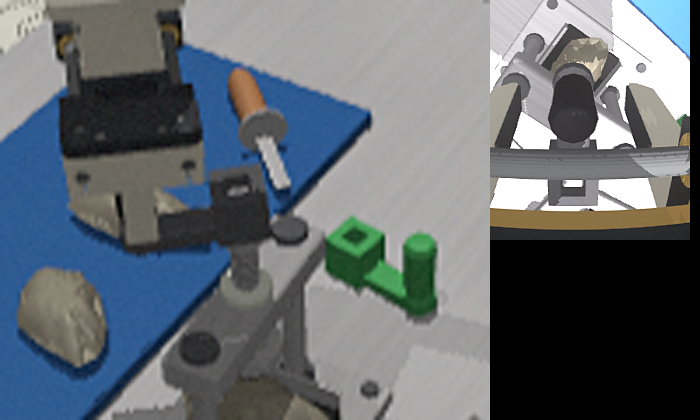

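The crank sits level on the shoulder, with the square end inside the hole and the knob between the fingers. Next I grip the knob.

>>> apply_moves(series=[{"jaw":1,"linear":[0,0,0],"roll":0},{"jaw":1,"linear":[0,0,0],"roll":0},{"jaw":1,"linear":[0,0,0],"roll":0},{"jaw":1,"linear":[0,0,0],"roll":0}], force=30)

```text
t: 9.07
tool_pos: [0.5922, 0.1675, 0.2265]
orientation: [1.808, 0.674, -1.806]
force: [0.0, -0.7, 0.9]
opening: 0.0223
```

```bash
cat > circ.py <<'E'
# rows for a clockwise arc: start angle from axis C to present TCP; args: total deg, step deg, [radius]
import sys; from h import *
C=np.array([.5468,.128]); tot,st=map(float,sys.argv[1:3]); r=.06
s=read_state(); M=R.from_rotvec(s['orientation']).as_matrix(); p=s['tool_pos']; d=p[:2]-C; a0=np.arctan2(d[1],d[0])
print('r',np.hypot(*d),'ang',np.degrees(a0),'F',np.round(s['force'],2),'t',s['t'],'z',p[2])
for a in np.arange(st,tot+.1,st):
    b=a0-np.radians(a); w=np.array([C[0]+r*np.cos(b),C[1]+r*np.sin(b),p[2]-.016*a/360])-p
    print(a,np.round(M.T@w/.6,3).tolist())
E
python3 circ.py 360 18
```

```text
r 0.06014502009017475 ang 40.99996420593543 F [ 0.02 -0.72  0.85] t 9.075 z 0.2264829509995459
18.0 [0.001, 0.031, 0.005]
36.0 [0.003, 0.059, 0.019]
54.0 [0.004, 0.081, 0.041]
72.0 [0.005, 0.095, 0.069]
90.0 [0.007, 0.1, 0.1]
108.0 [0.008, 0.095, 0.131]
126.0 [0.009, 0.081, 0.159]
144.0 [0.01, 0.059, 0.181]
162.0 [0.012, 0.031, 0.195]
180.0 [0.013, 0.0, 0.2]
198.0 [0.014, -0.031, 0.195]
216.0 [0.016, -0.058, 0.181]
234.0 [0.017, -0.081, 0.159]
252.0 [0.019, -0.095, 0.131]
270.0 [0.02, -0.1, 0.1]
288.0 [0.021, -0.095, 0.07]
306.0 [0.023, -0.081, 0.042]
324.0 [0.024, -0.059, 0.019]
342.0 [0.025, -0.031, 0.005]
360.0 [0.027, -0.0, 0.0]
```

>>> apply_moves(series=[{"jaw":1,"linear":[0.001,0.031,0.005],"roll":0},{"jaw":1,"linear":[0.003,0.059,0.019],"roll":0},{"jaw":1,"linear":[0.004,0.081,0.041],"roll":0},{"jaw":1,"linear":[0.005,0.095,0.069],"roll":0},{"jaw":1,"linear":[0.007,0.1,0.1],"roll":0}])

```text
t: 9.7
tool_pos: [0.5875, 0.0831, 0.2241]
orientation: [1.813, 0.676, -1.802]
force: [0.5, 8.2, 8.0]
opening: 0.0227
```

```bash
python3 circ.py 360 18; python3 - <<'E'
from h import *
a=read_camera('side')
cv2.imwrite('pics/s3.png',cv2.resize(a['pixels'][160:320,170:330],(560,560),interpolation=cv2.INTER_CUBIC))
E
```

```text
r 0.06061602357746201 ang -47.77941024489531 F [0.48 8.22 7.95] t 9.7 z 0.22406226639767274
18.0 [0.001, -0.005, 0.031]
36.0 [0.002, -0.019, 0.059]
54.0 [0.004, -0.04, 0.082]
72.0 [0.005, -0.068, 0.097]
90.0 [0.006, -0.099, 0.102]
108.0 [0.007, -0.13, 0.098]
126.0 [0.009, -0.158, 0.085]
144.0 [0.01, -0.181, 0.063]
162.0 [0.012, -0.195, 0.035]
180.0 [0.013, -0.201, 0.005]
198.0 [0.015, -0.197, -0.026]
216.0 [0.016, -0.183, -0.054]
234.0 [0.018, -0.162, -0.077]
252.0 [0.019, -0.134, -0.092]
270.0 [0.021, -0.103, -0.098]
288.0 [0.022, -0.072, -0.093]
306.0 [0.023, -0.044, -0.08]
324.0 [0.024, -0.021, -0.058]
342.0 [0.026, -0.007, -0.031]
360.0 [0.027, -0.001, 0.0]
```

>>> apply_moves(series=[{"jaw":1,"linear":[0.001,-0.005,0.031],"roll":0},{"jaw":1,"linear":[0.002,-0.019,0.059],"roll":0},{"jaw":1,"linear":[0.004,-0.04,0.082],"roll":0},{"jaw":1,"linear":[0.005,-0.068,0.097],"roll":0},{"jaw":1,"linear":[0.006,-0.099,0.102],"roll":0},{"jaw":1,"linear":[0.007,-0.13,0.098],"roll":0},{"jaw":1,"linear":[0.009,-0.158,0.085],"roll":0},{"jaw":1,"linear":[0.01,-0.181,0.063],"roll":0},{"jaw":1,"linear":[0.012,-0.195,0.035],"roll":0},{"jaw":1,"linear":[0.013,-0.201,0.005],"roll":0}])

```text
t: 11.0
tool_pos: [0.5047, 0.1712, 0.2171]
orientation: [1.81, 0.676, -1.804]
force: [-5.3, -1.8, 5.3]
opening: 0.0224
```

```bash
python3 circ.py 180 18
```

```text
r 0.06030460659591339 ang 134.23602667423728 F [-5.29 -1.78  5.28] t 11.0 z 0.2170512766973032
18.0 [0.001, 0.004, -0.031]
36.0 [0.003, 0.016, -0.06]
54.0 [0.004, 0.037, -0.083]
72.0 [0.006, 0.064, -0.099]
90.0 [0.007, 0.095, -0.106]
108.0 [0.008, 0.126, -0.103]
126.0 [0.01, 0.154, -0.09]
144.0 [0.011, 0.178, -0.069]
162.0 [0.012, 0.193, -0.042]
180.0 [0.013, 0.2, -0.012]
```

>>> apply_moves(series=[{"jaw":1,"linear":[0.002,0.004,-0.031],"roll":0},{"jaw":1,"linear":[0.003,0.016,-0.06],"roll":0},{"jaw":1,"linear":[0.005,0.037,-0.083],"roll":0},{"jaw":1,"linear":[0.006,0.064,-0.099],"roll":0},{"jaw":1,"linear":[0.008,0.095,-0.106],"roll":0},{"jaw":1,"linear":[0.009,0.126,-0.103],"roll":0},{"jaw":1,"linear":[0.011,0.154,-0.09],"roll":0},{"jaw":1,"linear":[0.012,0.178,-0.069],"roll":0},{"jaw":1,"linear":[0.013,0.193,-0.042],"roll":0}])

```text
t: 12.12
tool_pos: [0.5997, 0.1004, 0.2095]
orientation: [1.811, 0.679, -1.804]
force: [-3.5, 7.5, 1.9]
opening: 0.0225
```

```bash
python3 circ.py 90 18
```

```text
r 0.05970840201986899 ang -27.561943121033817 F [-3.46  7.55  1.91] t 12.125 z 0.20951134542570685
18.0 [0.001, 0.007, 0.03]
36.0 [0.002, 0.004, 0.062]
54.0 [0.004, -0.008, 0.09]
72.0 [0.005, -0.029, 0.114]
90.0 [0.006, -0.056, 0.13]
```

>>> apply_moves(series=[{"jaw":1,"linear":[0.001,0.007,0.03],"roll":0},{"jaw":1,"linear":[0.002,0.004,0.062],"roll":0},{"jaw":1,"linear":[0.004,-0.008,0.09],"roll":0},{"jaw":1,"linear":[0.005,-0.029,0.114],"roll":0}])

```text
t: 12.62
tool_pos: [0.5384, 0.0671, 0.2072]
orientation: [1.815, 0.676, -1.8]
force: [5.8, -0.3, -1.4]
opening: 0.0227
```

```bash
cat >> circ.py <<'E'
t=np.array([-np.sin(a0),np.cos(a0)]);print('tang',t@s['force'][:2],'rad',d@s['force'][:2]/np.hypot(*d))
E
python3 circ.py 108 18
```

```text
r 0.06146426396090193 ang -97.87042311823319 F [ 5.83 -0.34 -1.42] t 12.625 z 0.20724536956455913
18.0 [0.001, -0.028, 0.015]
36.0 [0.002, -0.058, 0.023]
54.0 [0.004, -0.09, 0.021]
72.0 [0.005, -0.119, 0.009]
90.0 [0.007, -0.143, -0.011]
108.0 [0.008, -0.159, -0.037]
tang 5.819944396658478 rad -0.45783966491274014
```

>>> apply_moves(series=[{"jaw":1,"linear":[0.001,-0.028,0.015],"roll":0},{"jaw":1,"linear":[0.002,-0.058,0.023],"roll":0},{"jaw":1,"linear":[0.004,-0.09,0.021],"roll":0}])

```text
t: 13.0
tool_pos: [0.4935, 0.0969, 0.2051]
orientation: [1.814, 0.67, -1.802]
force: [-1.6, -7.5, 1.8]
opening: 0.0226
```

```bash
python3 circ.py 90 18
```

```text
r 0.06166949267715412 ang -149.7169497436275 F [-1.6  -7.52  1.79] t 13.0 z 0.20506647326262062
18.0 [0.001, -0.029, -0.013]
36.0 [0.003, -0.054, -0.032]
54.0 [0.004, -0.072, -0.058]
72.0 [0.006, -0.08, -0.088]
90.0 [0.007, -0.08, -0.119]
tang 5.690158625853788 rad 5.174574727956362
```

>>> apply_moves(series=[{"jaw":1,"linear":[0.001,-0.029,-0.013],"roll":0},{"jaw":1,"linear":[0.003,-0.054,-0.032],"roll":0},{"jaw":1,"linear":[0.004,-0.072,-0.058],"roll":0}])

```text
t: 13.38
tool_pos: [0.4905, 0.1513, 0.2026]
orientation: [1.811, 0.669, -1.806]
force: [-4.4, -4.4, 1.7]
opening: 0.0224
```

```bash
python3 circ.py 90 18
```

```text
r 0.06097527567720804 ang 157.5126548590401 F [-4.44 -4.42  1.74] t 13.375 z 0.202570861508924
18.0 [0.001, -0.008, -0.031]
36.0 [0.003, -0.008, -0.062]
54.0 [0.004, 0.002, -0.092]
72.0 [0.006, 0.02, -0.117]
90.0 [0.007, 0.046, -0.135]
tang 5.784485955277387 rad 2.4063485612218707
```

>>> apply_moves(series=[{"jaw":1,"linear":[0.001,-0.008,-0.031],"roll":0},{"jaw":1,"linear":[0.003,-0.008,-0.062],"roll":0},{"jaw":1,"linear":[0.004,0.002,-0.092],"roll":0}])

```text
t: 13.75
tool_pos: [0.5326, 0.186, 0.1997]
orientation: [1.808, 0.67, -1.808]
force: [-5.3, -4.2, -0.5]
opening: 0.0226
```

```bash
python3 circ.py 90 18
```

```text
r 0.0597638971002191 ang 103.78378693224265 F [-5.3  -4.15 -0.53] t 13.75 z 0.19970549376212937
18.0 [0.001, 0.018, -0.026]
36.0 [0.003, 0.043, -0.044]
54.0 [0.004, 0.073, -0.054]
72.0 [0.005, 0.104, -0.054]
90.0 [0.007, 0.134, -0.044]
tang 6.135420710982092 rad -2.772883076417161
```

>>> apply_moves(series=[{"jaw":1,"linear":[0.001,0.018,-0.026],"roll":0},{"jaw":1,"linear":[0.003,0.043,-0.044],"roll":0}])

```text
t: 14.0
tool_pos: [0.5689, 0.183, 0.1974]
orientation: [1.804, 0.671, -1.812]
force: [-10.2, -2.2, 4.1]
opening: 0.0226
```

```bash
python3 circ.py 90 18
```

```text
r 0.05928738293371139 ang 68.13186680708343 F [-10.2   -2.19   4.12] t 14.0 z 0.19737631167920622
18.0 [0.001, 0.029, -0.011]
36.0 [0.003, 0.06, -0.011]
54.0 [0.004, 0.09, -0.002]
72.0 [0.005, 0.116, 0.017]
90.0 [0.007, 0.134, 0.042]
tang 8.650706432576413 rad -5.830504283140141
```

>>> apply_moves(series=[{"jaw":1,"linear":[0.001,0.015,-0.007],"roll":0},{"jaw":1,"linear":[0.001,0.029,-0.011],"roll":0}])

```text
t: 14.25
tool_pos: [0.5844, 0.1735, 0.1964]
orientation: [1.8, 0.672, -1.816]
force: [-10.6, -0.1, 3.8]
opening: 0.0222
```

```bash
python3 circ.py 54 9
```

```text
r 0.05902721118396261 ang 50.43404138193677 F [-10.63  -0.1    3.83] t 14.25 z 0.19644676732583205
9.0 [0.001, 0.015, -0.003]
18.0 [0.001, 0.031, -0.002]
27.0 [0.002, 0.046, 0.002]
36.0 [0.003, 0.061, 0.007]
45.0 [0.003, 0.074, 0.015]
54.0 [0.004, 0.086, 0.025]
tang 8.126701595022533 rad -6.848016334879234
```

```bash
sed -i 's/C=np.array(\[.5468,.128\])/C=np.array([.5460,.1270])/' circ.py; python3 circ.py 54 9
```

```text
r 0.060307679277953795 ang 50.45328255208943 F [-10.63  -0.1    3.83] t 14.25 z 0.19644676732583205
9.0 [0.001, 0.016, -0.001]
18.0 [0.001, 0.031, 0.0]
27.0 [0.002, 0.047, 0.004]
36.0 [0.003, 0.061, 0.009]
45.0 [0.003, 0.075, 0.017]
54.0 [0.004, 0.087, 0.028]
tang 8.129000849703901 rad -6.845286825460848
```

>>> apply_moves(series=[{"jaw":1,"linear":[0.001,0.016,-0.001],"roll":0},{"jaw":1,"linear":[0.001,0.031,0.0],"roll":0},{"jaw":1,"linear":[0.002,0.047,0.004],"roll":0}])

```text
t: 14.62
tool_pos: [0.6005, 0.1514, 0.1954]
orientation: [1.8, 0.677, -1.817]
force: [-6.9, 6.8, 4.1]
opening: 0.0226
```

```bash
python3 circ.py 54 9
```

```text
r 0.059702449889372323 ang 24.11636477946329 F [-6.88  6.8   4.05] t 14.625 z 0.19536384763399722
9.0 [0.001, 0.015, 0.005]
18.0 [0.001, 0.028, 0.013]
27.0 [0.002, 0.04, 0.023]
36.0 [0.003, 0.051, 0.035]
45.0 [0.003, 0.059, 0.048]
54.0 [0.004, 0.066, 0.062]
tang 9.016694203622121 rad -3.500727622617597
```

>>> apply_moves(series=[{"jaw":1,"linear":[0.001,0.015,0.005],"roll":0},{"jaw":1,"linear":[0.001,0.028,0.013],"roll":0}])

```text
t: 14.88
tool_pos: [0.6051, 0.1348, 0.1949]
orientation: [1.8, 0.682, -1.818]
force: [-4.4, 9.2, 3.0]
opening: 0.0219
```

```bash
python3 circ.py 18 9
```

```text
r 0.059637117766993764 ang 7.553660998102487 F [-4.41  9.25  3.01] t 14.875 z 0.19487154335768217
9.0 [0.001, 0.013, 0.009]
18.0 [0.001, 0.023, 0.021]
tang 9.745506063416975 rad -3.1598981748611297
```

>>> apply_moves(series=[{"jaw":1,"linear":[0,0,0],"roll":0},{"jaw":1,"linear":[0,0,0],"roll":0}])

```text
t: 15.12
tool_pos: [0.605, 0.1351, 0.1949]
orientation: [1.8, 0.684, -1.819]
force: [-3.5, 4.7, 2.3]
opening: 0.0224
```

```bash
python3 circ.py 9 9
```

```text
r 0.05953965376571568 ang 7.860447881972269 F [-3.52  4.66  2.33] t 15.125 z 0.19485348230522634
9.0 [0.001, 0.013, 0.009]
tang 5.09514588874222 rad -2.847890771532561
```

>>> apply_moves(series=[{"jaw":0.3,"linear":[0,0,0],"roll":0},{"jaw":0.1,"linear":[0,0,0],"roll":0},{"jaw":0.1,"linear":[-0.05,0,0],"roll":0},{"jaw":-0.3,"linear":[-0.11,0,0],"roll":0.3},{"jaw":-0.3,"linear":[-0.11,-0.025,0.04],"roll":0.65},{"jaw":-0.3,"linear":[-0.11,-0.055,0.081],"roll":1},{"jaw":-0.3,"linear":[-0.11,-0.055,0.081],"roll":1},{"jaw":-0.3,"linear":[-0.11,-0.055,0.081],"roll":1}])

```text
t: 16.12
tool_pos: [0.5481, 0.1275, 0.2617]
orientation: [2.111, 0.212, -2.135]
force: [-0.9, -0.6, 0.5]
opening: 0.0603
```

```bash
python3 snap.py w4; python3 - <<'E'
from h import *
c=np.load('w4.npy',allow_pickle=True).item();s=c['st'];z0=.1662
a=np.radians(7.8);C=np.array([.546,.127]);u=np.array([np.cos(a),np.sin(a)])
print('expect hub/knob px',wproj(c,s,[[*C,z0+.034],[*(C+.06*u),z0+.065]]))
p=c['pixels'];o=cv2.convertScaleAbs(cv2.resize(p[80:330,150:410],None,fx=2.3,fy=2.3,interpolation=cv2.INTER_CUBIC),alpha=1.5);cv2.imwrite('pics/w4c.png',o)
t=read_camera('side');print(t['pixels'].shape);cv2.imwrite('pics/s4.png',cv2.resize(t['pixels'][160:320,170:330],(560,560)))
E
```

```text
16.125 [0.5481 0.1275 0.2617] [[-0.0116, 0.1919, -0.9813], [0.0052, -0.9814, -0.192], [-0.9999, -0.0073, 0.0104]] [0.13 0.03 1.52 0.01 1.61 1.51] [-0.87 -0.56  0.47] 0.06031674411084424
expect hub/knob px [[282.49954582 223.94476737]
 [287.7827195  147.48183791]]
(420, 560, 3)
```

View pics/w4c.png

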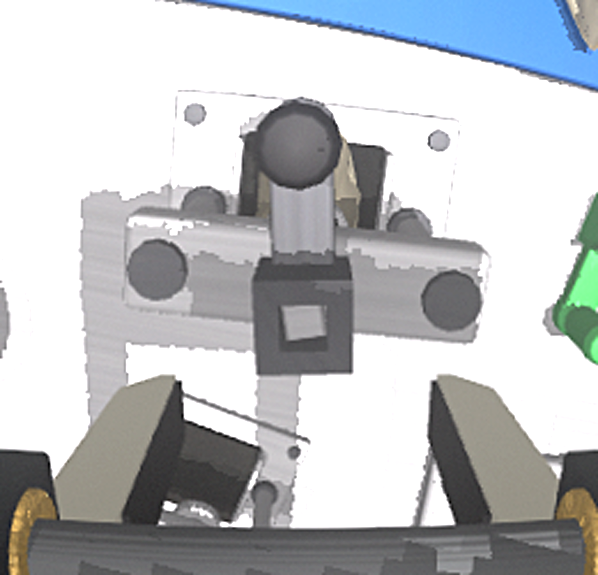

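The crop shows the hub at full-frame (282,222) and aligned with the jaws, its square inside, the knob at (280,142). That matches the expected position, so I can go straight down.

>>> apply_moves(series=[{"jaw":-0.3,"linear":[0.05,0.001,0],"roll":0},{"jaw":-0.3,"linear":[0.1,0.001,0],"roll":0},{"jaw":-0.1,"linear":[0.13,0.001,0],"roll":0},{"jaw":0.1,"linear":[0.144,0.001,0],"roll":0},{"jaw":0.1,"linear":[0.144,0.001,0],"roll":0},{"jaw":1,"linear":[0.144,0.001,0],"roll":0},{"jaw":1,"linear":[0.144,0.001,0],"roll":0},{"jaw":1,"linear":[0.144,0.001,0],"roll":0}], force=30)

```text
t: 17.23
tool_pos: [0.548, 0.1283, 0.1766]
orientation: [2.114, 0.213, -2.133]
force: [-1.4, 4.0, 5.8]
opening: 0.0318
```

>>> apply_moves(series=[{"jaw":1,"linear":[-0.008,0,0],"roll":0},{"jaw":1,"linear":[-0.018,0,0],"roll":0},{"jaw":1,"linear":[-0.028,0,0],"roll":0},{"jaw":1,"linear":[-0.038,0,0],"roll":0}])

```text
t: 17.73
tool_pos: [0.548, 0.128, 0.1996]
orientation: [2.113, 0.213, -2.134]
force: [-0.4, 1.9, -3.5]
opening: 0.0316
```

>>> apply_moves(series=[{"jaw":1,"linear":[-0.04,0,0],"roll":0},{"jaw":1,"linear":[-0.1,0,0],"roll":0},{"jaw":1,"linear":[-0.12,0.06,0.013],"roll":0},{"jaw":1,"linear":[-0.12,0.14,0.03],"roll":0},{"jaw":1,"linear":[-0.12,0.22,0.05],"roll":0},{"jaw":1,"linear":[-0.12,0.3,0.066],"roll":0},{"jaw":1,"linear":[-0.12,0.38,0.084],"roll":0},{"jaw":1,"linear":[-0.08,0.46,0.1],"roll":0},{"jaw":1,"linear":[0,0.509,0.112],"roll":0},{"jaw":1,"linear":[0.08,0.509,0.112],"roll":0},{"jaw":1,"linear":[0.16,0.509,0.112],"roll":0},{"jaw":1,"linear":[0.24,0.509,0.112],"roll":0},{"jaw":1,"linear":[0.24,0.509,0.112],"roll":0},{"jaw":1,"linear":[0.24,0.509,0.112],"roll":0}])

```text
t: 19.48
tool_pos: [0.5401, -0.1845, 0.0561]
orientation: [2.114, 0.211, -2.132]
force: [0.1, 0.6, -2.6]
opening: 0.0316
```

```bash
python3 snap.py w5
```

```text
19.475 [ 0.5401 -0.1845  0.0561] [[-0.0088, 0.1915, -0.9815], [0.0049, -0.9815, -0.1916], [-0.9999, -0.0065, 0.0077]] [-0.42  0.2   1.72  0.    1.23  0.96] [ 0.08  0.64 -2.61] 0.03155989794104115
```

>>> apply_moves(series=[{"jaw":1,"linear":[0.03,0,0],"roll":0},{"jaw":1,"linear":[0.055,0,0],"roll":0},{"jaw":1,"linear":[0.065,0,0],"roll":0},{"jaw":1,"linear":[0.07,0,0],"roll":0},{"jaw":1,"linear":[0.07,0,0],"roll":0}])

```text
t: 20.15
tool_pos: [0.5405, -0.1846, 0.0147]
orientation: [2.115, 0.211, -2.13]
force: [0.1, -0.6, -2.6]
opening: 0.0314
```

>>> apply_moves(series=[{"jaw":1,"linear":[0.003,0,0],"roll":0},{"jaw":1,"linear":[0.006,0,0],"roll":0}])

```text
t: 20.4
tool_pos: [0.5408, -0.1847, 0.0114]
orientation: [2.116, 0.21, -2.129]
force: [0.0, 0.7, -3.0]
opening: 0.032
```

>>> apply_moves(series=[{"jaw":1,"linear":[0.003,0,0],"roll":0},{"jaw":1,"linear":[0.005,0,0],"roll":0}])

```text
t: 20.65
tool_pos: [0.5409, -0.1847, 0.0096]
orientation: [2.115, 0.211, -2.129]
force: [-9.9, 4.3, 18.2]
opening: 0.0318
```

Contact with the counter. I'll release and retreat.

>>> apply_moves(series=[{"jaw":0.3,"linear":[0,0,0],"roll":0},{"jaw":-0.5,"linear":[-0.002,0,0],"roll":0},{"jaw":-0.5,"linear":[-0.003,0,0],"roll":0},{"jaw":-0.6,"linear":[-0.06,0,0],"roll":0},{"jaw":-0.6,"linear":[-0.15,0,0],"roll":0},{"jaw":-0.6,"linear":[-0.25,0,0],"roll":0},{"jaw":-0.6,"linear":[-0.35,0,0],"roll":0},{"jaw":-0.6,"linear":[-0.4,0.06,0.08],"roll":0},{"jaw":-0.6,"linear":[-0.4,0.12,0.16],"roll":0},{"jaw":-0.6,"linear":[-0.4,0.2,0.2],"roll":0},{"jaw":-0.6,"linear":[-0.4,0.28,0.2],"roll":0},{"jaw":-0.6,"linear":[-0.4,0.28,0.2],"roll":0}])

```text
t: 22.15
tool_pos: [0.4561, -0.3763, 0.2483]
orientation: [2.116, 0.208, -2.132]
force: [0.2, 0.3, -0.2]
opening: 0.0747
```

```bash
python3 - <<'E'
from h import *
s=read_state();print(s['t'],s['tool_pos'],s['force'])
a=read_camera('side')['pixels'];t=read_camera('top')['pixels']
o=np.zeros((600,760,3),np.uint8);o[:300]=cv2.resize(t[170:245,205:395],(760,300),interpolation=cv2.INTER_CUBIC);o[300:,:343]=cv2.resize(a[180:320,205:365],(343,300),interpolation=cv2.INTER_CUBIC)
o[300:,345:745]=cv2.resize(a,(400,300));cv2.imwrite('pics/end.png',o)
E
```

```text
22.15 [ 0.45609374 -0.37632008  0.24825447] [ 0.16840781  0.34837417 -0.20947557]
```

View pics/end.png

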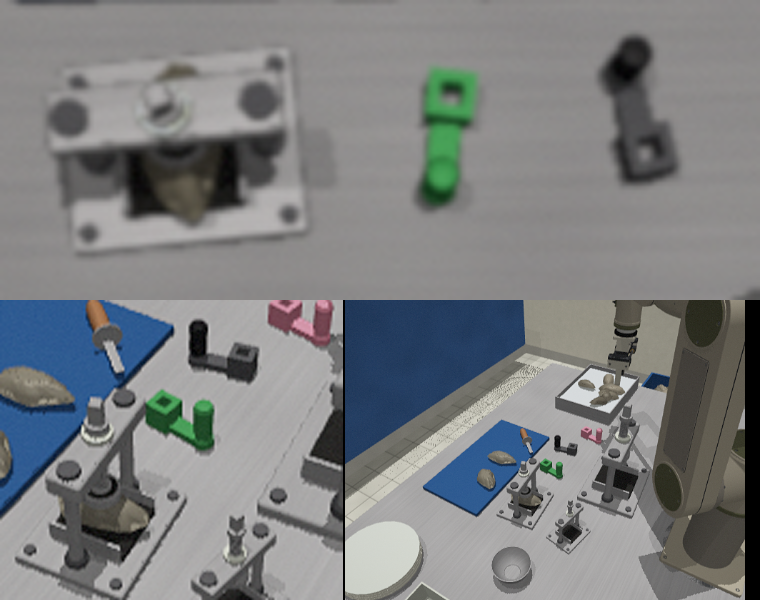

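The crank lies flat, knob up, at crop (645,150), well clear of the clamp. The screw is down with the foot on the oyster, the other things have not moved, and the arm touches nothing.

```bash
python3 -c "
from plant import *
print(close_job())"
```

```text
the job is handed in; nothing more can be done
None
```

The oyster is clamped at an estimated 80–95 N, between the 50 N it needs to be held and the 200 N that would crack it. The crank is off and lying flat, knob up, about 0.3 m from the clamp. The job is handed in at about 22 s of the 72 s allowed.

- **Fitting:** I fitted the grey crank with light force only. It met the shoulder at about 11 N, at the height expected for a fully seated crank.
- **Winding:** I wound it about 2.1 turns clockwise by the knob. The force at the knob rose from about 5.8 N free to 9.7 N, which implies about 94 N of clamping. The travel past contact agrees with that. With the knob held still, 5.1 N remained, which implies nearer 80 N.
- **Last picture:** The foot is on the oyster, and the other oysters, the knife and the other cranks look unmoved. The gripper is empty and clear of everything.

**Disagreements:**
- While winding, the tool rode about 2 mm higher than the screw's nominal drop, probably from play in the crank.
- My first estimate of the screw axis was off by about 1.3 mm, and I corrected it during the winding.
- The set-down peaked at about 18 N, a little firmer than intended but within the limits.

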